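# Line up a printing plate and punch its register ear

### The arm

A 7-joint arm with a two-finger parallel gripper is mounted at the origin on the work surface. World frame = base frame: x ahead of the robot, y to its left, z up, the work surface at z = 0. Lengths are in m, angles in rad, forces in N, time in s.
With the tool pointing down it reaches from about 0.4 to 0.85 m from the base axis. Payload 10.4 kg.
Tool frame: the origin (TCP) lies midway between the tips of the shut fingers; the grasp point (between the pads) lies 19 mm behind it; z points along the fingers, x is the direction in which the jaws open and shut, and the axes are right-handed (so a half turn about z gives the same grasp; the last joint's range is limited). The gripper opens to 87 mm and grips with 3 to 60 N. Pads are 19 mm wide; open, the fingers measure 117 mm over their backs; the gripper's body (75 mm by 190 mm) begins 51 mm behind the grasp point.
Start: joints at [1.155, 0.332, -0.065, 1.46, 0.022, 1.35, -0.088], TCP at [0.239, -0.577, 0.187] pointing down, gripper open.
Joint ranges: [-2.6, 2.6], [-0.5, 2.12], [-1.47, 1.34], [0.16, 2.42], [-1.27, 4.41], [0.06, 2.06], [-2.6, 2.6]. Speed limits (rad/s): [2.22, 2.22, 2.79, 2.79, 3.14, 3.14, 3.14].

### API

Orientations are given as a unit quaternion [x, y, z, w].
In Python, from bench import r gives the robot as it stands. The module is installed in compiled form; this text tells all that it offers.
- The arm moves only by the tool play_rows, never from a script. Its argument "commands" is a list of rows, each a list of 7 numbers: the shift along the world's x, y, z in cm, then the turn, a rotation vector about the world's x, y, z in rad, then the finger opening in cm, from 0 to 8.7. A call has 1 to 20 rows; each row shifts and turns the commanded pose from where the row before left it; what a row does not reach is not made up. A row lasts 1/8 s, in which the tool goes at most 62.5 mm and 10.7 degrees, less where a joint would pass 70% of its speed; a pose out of reach is approached as far as the arm can. A call is refused whole if a number of a shift passes 6.25 or a number of a turn 0.188, either way. A call with a gripper value outside its range is refused whole. The fingers move at their own pace and stop on an object; "grip_force" is the grip in N (left out, the last holds). Time passes only in rows, so rows that do not move let the fingers close. It gives the time, the measured TCP pose, the force and the opening at its end, in the units of the state.
- r.read_state(): the state, without advancing time (a new reading comes with each control period).
- r.camera(name): name is "side" or "top"; returns a dict with "img" (400x640x3 uint8, red, green, blue), "K" (3x3 intrinsics, pixels), "camera_from_world" (4x4, takes a point from world to camera coordinates). Camera axes: x right, y down, z forward; pixel columns grow to the right and rows downward; lengths in m; the calibration is good to about 2 mm. A picture is of the moment at which its call begins. There is no depth.
- r.close_job(): hands the job in, once; it reports no verdict.
The state is a dict: "time": time; "joint_positions": joint angles; "joint_vel": joint speeds; "joint_torque": joint torques, N m; "ee_pos": TCP position; "eef_rot": TCP orientation; "ft_force": force on the tool from outside, world axes, zero at the start; "torque": the same for the moment, N m; "width": finger opening in m.
Only numpy, scipy, OpenCV 4.12 (cv2) and the standard library are available. Lean on these libraries where they do the work, as an engineer would, in place of code of your own. Each camera call takes 0.05 s, during which the arm holds its last target. There are 200 camera calls.

### The job

Turn the round printing plate on its turntable, pushing it round by its black clamp knobs, until its white ear lies centred under the nose of the register punch, in line with the red mark, and let it come to rest. Only then press the punch's yellow pedal right down to its stop for a moment and let it spring back up. Leave the plate lined up and do not disturb the other things on the table.

Things in the scene. Friction and masses are not known exactly. Their poses are not given: they have to be found in the camera images.
- machine: the register punch: a fixed grey base plate 260 x 370 x 20 mm that carries the turntable (on its +y side) and a blue punch (on its -y side). Origin: centre of its underside, on the table; x and y along the 260 and 370 mm sides. It does not move
- dial_centre (a point): turntable axis (vertical), at the plate's top face, 46 mm above the table; in the machine's frame at x 0, y 70 mm. A brass hub of 20 mm diameter stands 8 mm above the plate here
- punch_point (a point): the fixed spot, 46 mm above the table, straight under the punch's 14 mm thick steel nose, where the ear must be; 118 mm from the turntable axis towards the machine's -y. Beyond it, towards -y, a red mark (12 x 50 mm stripe) on a fixed blue block points at it; a thin red stripe lies on top of the nose's bracket too
- plate (a joint): angle (rad) of the turntable with the round plate (dark, 200 mm diameter, top 46 mm above the table); grows anticlockwise seen from above; 0 (or any whole turn) puts the ear at the punch point. Turns freely both ways for more than a turn, with a steady drag of about 0.12 N m, and stays where it is left
- ear (a point): centre of the plate's white ear, a tab 36 mm wide that stands 28 mm out of the plate's rim, 118 mm from the turntable axis, at the plate's top face; a white line 10 mm wide leads to it from the middle of the plate
- knob_a (a point): middle of the top of a black upright clamp knob fixed on the plate, 22 mm diameter, top 86 mm above the table and 40 mm above the plate (a 30 mm washer, 3 mm high, at its foot), 70 mm from the turntable axis; 90 degrees anticlockwise (seen from above) from the ear
- knob_b (a point): the same kind of knob, 180 degrees from the ear, on the far side of the axis
- knob_c (a point): the same kind of knob, 90 degrees clockwise from the ear
- pedal (a joint): angle (rad) of the blue punch arm with its yellow pedal: 0 up (spring), 0.20 down at its stop. The hinge is level, 84 mm above the table, 160 mm beyond the pad in the machine's +x; the pad sinks 32 mm; full press takes about 12 N
- pad (a point): middle of the top of the yellow pedal pad, 70 mm (along the machine's x) x 50 mm, 95 mm above the table when up; its axes are the machine's while it is up; it lies at x -90, y -85 mm in the machine's frame
- tin: bystander: round bare metal ink tin, 84 mm diameter, 55 mm high; origin at the centre of its underside
- tape: bystander: green roll of tape lying flat, 104 mm diameter, 25 mm high; origin at the centre of its underside
- scraper: bystander: spatula 200 mm long, lying flat along its x; origin at its underside near the middle
- brush: bystander: brush 190 mm long, lying flat along its x; origin at its underside near the middle
- tub: bystander: white screw-lid tub with a red band, 90 mm diameter, 130 mm high; origin at the centre of its underside
- bottle: bystander: amber bottle, 60 mm diameter, 160 mm high; origin at the centre of its underside
- brayer: bystander: rubber hand roller, 112 mm wide and 180 mm long, 44 mm high; origin under the middle of the roller, handle towards its -x

How it is judged:
On the way, in this order (a step that is already met when the one before it is completed fails the run):
1. the ear rests under the punch's nose (within 10 mm), with the pedal still up (horizontal distance between ear and punch_point below 0.01 m and velocity of joint plate between -0.05 and 0.05 rad/s and value of joint pedal below 0.04 rad), for 0.3 s.
2. the pedal is pressed to its stop (at least 0.18 of 0.20 rad) while the ear is in line (value of joint pedal above 0.18 rad and horizontal distance between ear and punch_point below 0.01 m), for 0.1 s.
At the end, for the whole second after the job is handed in: The plate is at rest with the centre of its ear within 10 mm of the punch point, and the pedal has sprung back up (less than 0.03 rad) (horizontal distance between ear and punch_point below 0.01 m and velocity of joint plate between -0.05 and 0.05 rad/s and value of joint pedal below 0.03 rad); the robot touches nothing.
It fails at once if the pedal is pressed (over 0.08 rad) while the ear is more than 12 mm from the punch point (value of joint pedal above 0.08 rad and horizontal distance between ear and punch_point above 0.012 m).
It fails at once if a bystander is moved by more than 30 mm (distance of any of tin, tape, scraper, brush, tub, bottle, brayer from where it was at the start of the episode above 0.03 m).
It also fails if it takes over 64 s, if anything falls off the work surface, if the arm or the gripper's body presses on something with over 40 N, if the wrist force passes 120 N, or if a joint passes its speed limit or range.

## Working session

There is one attempt and no reset: what is moved stays moved. The work goes in short steps, Python scripts to look and compute and a tool call to move; the robot and the scene stay as the last step left them, time stands still between calls to the robot, and variables do not carry over. Pictures are saved under pics/ and viewed, about 8 in all and at most 12, crops included, and the job is handed in when it is done.

Besides the shell and the picture viewer there is one more tool, called after "Emit:" as name([rows], argument=value, ...), one row to a line, values as JSON. play_rows: Moves the arm, as the interface text tells. Its arguments: {"type":"object","properties":{"commands":{"type":"array","items":{"type":"array","items":{"type":"number"}}},"grip_force":{"type":"number"}},"required":["commands"]}

```bash
mkdir -p pics; python3 - <<'E'
from bench import r
import cv2
for n in("top","side"):
    c=r.camera(n); cv2.imwrite(f"pics/{n}0.png",c["img"][:,:,::-1]); print(c["K"],c["camera_from_world"].round(4))
print(r.read_state())
E
```

```text
[[474.14861531   0.         324.16854708]
 [  0.         474.14861531 198.80330841]
 [  0.           0.           1.        ]] [[-0.0254 -0.9996 -0.0087  0.0406]
 [-0.984   0.0265 -0.176   0.5613]
 [ 0.1762  0.0041 -0.9844  1.7498]
 [ 0.      0.      0.      1.    ]]
[[380.04025341   0.         320.0312715 ]
 [  0.         380.04025341 198.58799478]
 [  0.           0.           1.        ]] [[-0.8686 -0.4956  0.0014  0.4741]
 [-0.269   0.4691 -0.8412  0.2169]
 [ 0.4162 -0.731  -0.5407  0.8969]
 [ 0.      0.      0.      1.    ]]
{'time': 0.1, 'joint_positions': array([ 1.15543725,  0.33280986, -0.06465615,  1.46084809,  0.02162652,
        1.34990156, -0.08850355]), 'joint_vel': array([-0.00087971, -0.00246668,  0.00049964, -0.00226052,  0.00077898,
       -0.00018345, -0.00094976]), 'joint_torque': array([ 6.91263795e-04, -6.24550366e+01,  2.38218892e-02, -3.90720284e+01,
       -6.15136279e-02,  3.64460098e-02,  5.46123999e-05]), 'ee_pos': array([ 0.23902435, -0.57706859,  0.18613711]), 'eef_rot': array([ 8.31480511e-01, -5.55553558e-01, -5.54003751e-04, -3.11637535e-04]), 'ft_force': array([1.08969946, 0.14423778, 0.151935  ]), 'torque': array([ 0.00628531, -0.02379026,  0.00451327]), 'width': 0.08723159545688049}
```

View pics/top0.png

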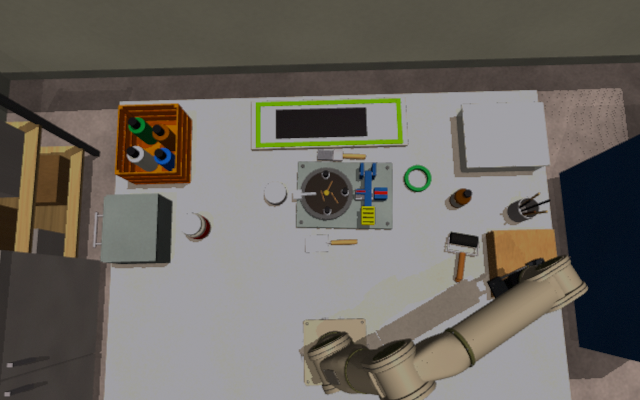

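View pics/side0.png

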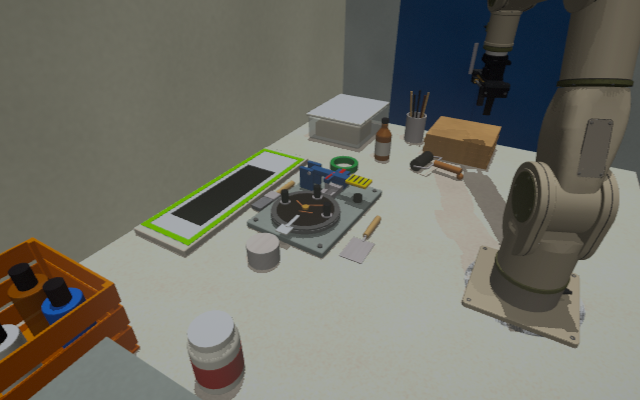

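The top view shows the machine at about (345,195), nearly square to the world, with the ear pointing left (+y) at about (303,195). The punch is on the right, and the pedal is yellow at (368,215). I'll take a zoomed crop for the measurements.

```bash
python3 - <<'E'
import cv2
i=cv2.imread("pics/top0.png")[140:260,255:415]
cv2.imwrite("pics/crop0.png",cv2.resize(i,None,fx=5,fy=5,interpolation=cv2.INTER_CUBIC))
E
```

```text
(no output)
```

View pics/crop0.png

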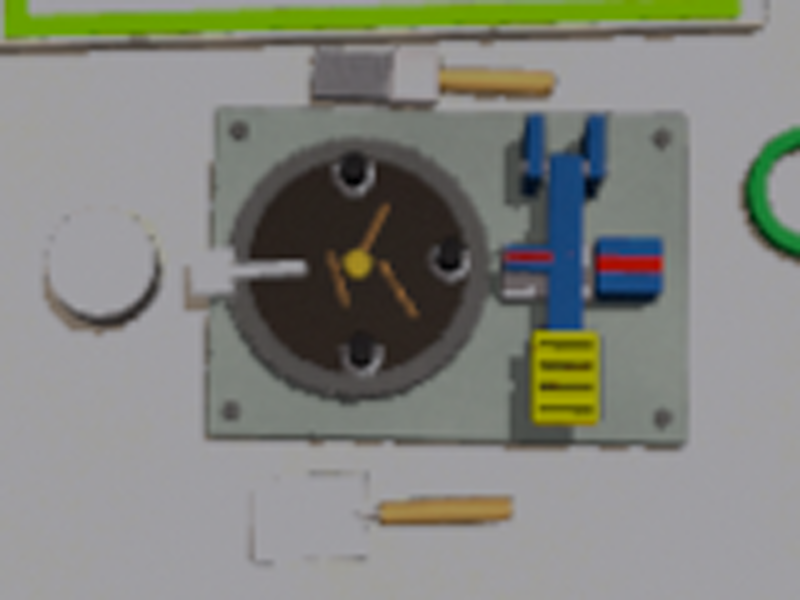

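```bash
cat > h.py <<'E'
import numpy as np
def world(c,px,z):
    K,T=c["K"],c["camera_from_world"]; R,t=T[:3,:3],T[:3,3]
    d=R.T@np.linalg.inv(K)@[px[0],px[1],1]; o=-R.T@t
    return o+d*(z-o[2])/d[2]
E
python3 - <<'E'
from bench import r
from h import *
c=r.camera("top")
P={}
for n,p,z in [("TL",(215,107),.02),("TR",(687,112),.02),("BR",(685,439),.02),("BL",(206,434),.02),("hub",(358,263),.054),("ear",(210,270),.046),("a",(360,350),.086),("b",(449,253),.086),("c",(353,168),.086),("pad",(566,378),.095),("markL",(598,265),.06),("markR",(662,265),.06)]:
    P[n]=world(c,(p[0]/5+255-.4,p[1]/5+140-.4),z); print(n,P[n].round(4))
m=(P["TL"]+P["TR"]+P["BL"]+P["BR"])/4
print("centre",m); L=P["TL"]+P["BL"]-P["TR"]-P["BR"]; W=P["TL"]+P["TR"]-P["BL"]-P["BR"]
yaw=np.arctan2(-L[0],L[1]); yw=np.arctan2(W[1],W[0]); print(np.hypot(*L[:2])/2,np.hypot(*W[:2])/2,"yaw",yaw,yw)
for y in (yaw,):
    ax=np.array([np.cos(y),np.sin(y)]);ay=np.array([-np.sin(y),np.cos(y)])
    for n,q in dict(dial=(0,.07),punch=(0,-.048),pad=(-.09,-.085)).items(): print(n,m[:2]+q[0]*ax+q[1]*ay)
    d=P["ear"]-P["hub"]; print("r ear",np.hypot(*d[:2]),"plate",np.arctan2(d[1],d[0])-y+np.pi/2)
E
```

```text
TL [0.7207 0.1263 0.02  ]
TR [ 0.7065 -0.2428  0.02  ]
BR [ 0.4498 -0.2283  0.02  ]
BL [0.4633 0.1371 0.02  ]
hub [0.5867 0.0175 0.054 ]
ear [0.5858 0.1305 0.046 ]
a [0.5148 0.0178 0.086 ]
b [ 0.5862 -0.0505  0.086 ]
c [0.6532 0.0194 0.086 ]
pad [ 0.4886 -0.133   0.095 ]
markL [ 0.5791 -0.1638  0.06  ]
markR [ 0.5778 -0.2121  0.06  ]
centre [ 0.58506935 -0.05191348  0.02      ]
0.36748060983547687 0.25734390706272253 yaw -0.03771866657133992 -0.049311263834098756
dial [0.58770903 0.01803673]
punch [ 0.58325928 -0.09987934]
pad [ 0.49192803 -0.13345915]
r ear 0.11298473152263239 plate 3.1867265594425866
```

Measured: dial centre (0.587, 0.018), machine yaw about -0.04 rad, plate about π. The spacings match the given sizes. I'll grasp knob_c, on the +x side, and drag it about 3.09 rad anticlockwise round the +y side, away from the punch. First I move above the knob.

Emit:
play_rows([
  [0,0,1.5,0,0,0,5],
  [0,0,1.5,0,0,0,5],
  [3,4.3,0,0,0,-0.0275,5],
  [3,4.3,0,0,0,-0.0275,5],
  [3,4.3,0,0,0,-0.0275,5],
  [3,4.3,0,0,0,-0.0275,5],
  [3,4.3,0,0,0,-0.0275,5],
  [3,4.3,0,0,0,-0.0275,5],
  [3,4.3,0,0,0,-0.0275,5],
  [3,4.3,0,0,0,-0.0275,5],
  [3,4.3,0,0,0,-0.0275,5],
  [3,4.3,0,0,0,-0.0275,5],
  [3,4.3,0,0,0,-0.0275,5],
  [3,4.3,0,0,0,-0.0275,5],
  [3,4.0,0,0,0,-0.0275,5],
  [2.5,4.0,0,0,0,-0.0275,5],
])

```text
time: 2.15
ee_pos: [0.6556, 0.0197, 0.2182]
eef_rot: [0.709, -0.705, 0.001, -0.0]
ft_force: [0.0, 0.2, -0.3]
width: 0.0502
```

Emit:
play_rows([
  [0,0,0,0,0,0,5],
  [0,0,0,0,0,0,5],
])

```text
time: 2.4
ee_pos: [0.6545, 0.018, 0.2176]
eef_rot: [0.71, -0.704, 0.0, -0.0]
ft_force: [-0.4, -0.1, 0.3]
width: 0.0505
```

Emit:
play_rows([
  [0,0,-4,0,0,0,5],
  [0,0,-4,0,0,0,5],
  [0,0,-3,0,0,0,5],
  [0,0,-2,0,0,0,5],
  [0.1,0.1,-1.5,0,0,0,5],
  [0,0,-1.4,0,0,0,5],
  [0,0,0,0,0,0,5],
  [0,0,0,0,0,0,5],
])

```text
time: 3.4
ee_pos: [0.6558, 0.0197, 0.0587]
eef_rot: [0.71, -0.704, 0.0, -0.0]
ft_force: [0.9, 0.2, 0.8]
width: 0.0504
```

Emit:
play_rows([
  [0,0,0,0,0,0,3.5],
  [0,0,0,0,0,0,2.5],
  [0,0,0,0,0,0,1.5],
  [0,0,0,0,0,0,1.5],
  [0,0,0,0,0,0,1.5],
  [0,0,0,0,0,0,1.5],
], grip_force=4)

```text
time: 4.15
ee_pos: [0.6552, 0.0196, 0.0579]
eef_rot: [0.71, -0.704, 0.0, 0.0]
ft_force: [-0.4, 0.0, -0.2]
width: 0.0155
```

```bash
python3 - <<'E'
import numpy as np
# arc of r=70 from 0.0116 by 1.545 in 18 rows, twice
a=np.linspace(0,3.09,37)+.01
p=7*np.c_[np.cos(a),np.sin(a)]; print(np.diff(p,axis=0).round(2).tolist())
E
```

```text
[[-0.03, 0.6], [-0.08, 0.59], [-0.13, 0.59], [-0.18, 0.57], [-0.23, 0.55], [-0.28, 0.53], [-0.32, 0.51], [-0.37, 0.48], [-0.4, 0.44], [-0.44, 0.41], [-0.47, 0.37], [-0.5, 0.33], [-0.53, 0.28], [-0.55, 0.24], [-0.57, 0.19], [-0.58, 0.14], [-0.59, 0.09], [-0.6, 0.04], [-0.6, -0.02], [-0.6, -0.07], [-0.59, -0.12], [-0.58, -0.17], [-0.56, -0.22], [-0.54, -0.26], [-0.51, -0.31], [-0.49, -0.35], [-0.45, -0.39], [-0.42, -0.43], [-0.38, -0.47], [-0.34, -0.5], [-0.3, -0.52], [-0.25, -0.55], [-0.2, -0.57], [-0.15, -0.58], [-0.1, -0.59], [-0.05, -0.6]]
```

The width is 15.5 mm, less than the 22 mm knob, so the fingers don't have the knob squarely. I'll look from the side.

```bash
python3 - <<'E'
from bench import r
import cv2,numpy as np
s=r.camera("side")["img"][120:270,220:420,::-1]; t=r.camera("top")["img"][140:260,255:415,::-1]
a=cv2.resize(s,(600,450),interpolation=cv2.INTER_CUBIC)
b=cv2.resize(t,(600,450),interpolation=cv2.INTER_CUBIC)
cv2.imwrite("pics/side1.png",a);cv2.imwrite("pics/top1.png",b)
E
```

```text
(no output)
```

View pics/side1.png

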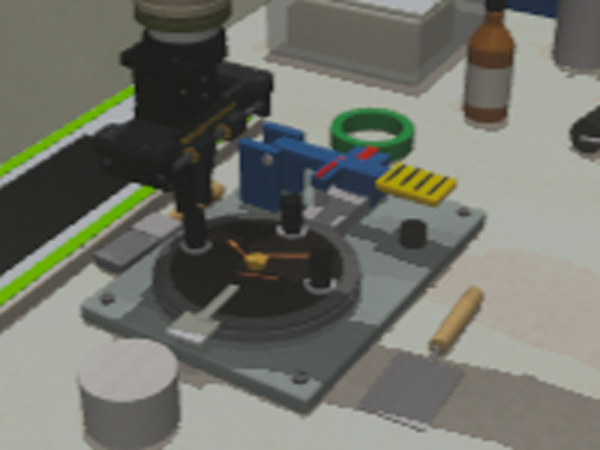

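View pics/top1.png

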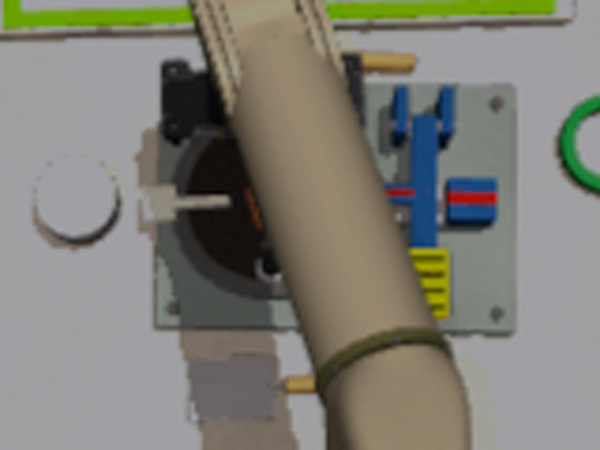

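Emit:
play_rows([
  [0,0,0,0,0,0,0.5],
  [0,0,0,0,0,0,0.5],
  [0,0,0,0,0,0,0.5],
  [0,0,0,0,0,0,0.5],
])

```text
time: 4.75
ee_pos: [0.6553, 0.0196, 0.0579]
eef_rot: [0.71, -0.704, 0.0, 0.0]
ft_force: [1.0, -0.2, -0.4]
width: 0.0051
```

```bash
python3 - <<'E'
from bench import r
import cv2,numpy as np
for n in("side","top"):
    c=r.camera(n);K,T=c["K"],c["camera_from_world"]
    def pr(p): q=K@(T@[*p,1])[:3]; return tuple((q[:2]/q[2]))
    e=r.read_state()["ee_pos"]
    pts={"tcp":e,"c_top":(.657,.0186,.086),"c_ft":(.657,.0186,.046),"b_top":(.586,-.052,.086),"a_top":(.517,.018,.086),"hub":(.587,.018,.054),"ear":(.586,.136,.046)}
    o=(220,130) if n=="side" else (255,140); s=c["img"][o[1]:o[1]+110,o[0]:o[0]+130,::-1]
    s=cv2.resize(s,None,fx=6,fy=6,interpolation=cv2.INTER_CUBIC)
    for k,p in pts.items():
        q=pr(p);print(n,k,np.round(q,1)); cv2.drawMarker(s,(int((q[0]-o[0])*6),int((q[1]-o[1])*6)),(0,255,0) if k!="tcp" else (0,0,255),cv2.MARKER_CROSS,14,1)
    cv2.imwrite(f"pics/{n}2.png",s[:600])
E
```

```text
side tcp [284.6 199. ]
side c_top [283.9 190.6]
side c_ft [284.5 202. ]
side b_top [317. 186.]
side a_top [325.9 203.6]
side hub [304.6 206.2]
side ear [281.8 230.1]
top tcp [325.2 174.4]
top c_top [325.4 172.2]
top c_ft [325.5 174.6]
top b_top [344.8 190.3]
top a_top [326.5 209. ]
top hub [326.1 192.1]
top ear [295.2 193.6]
```

View pics/side2.png

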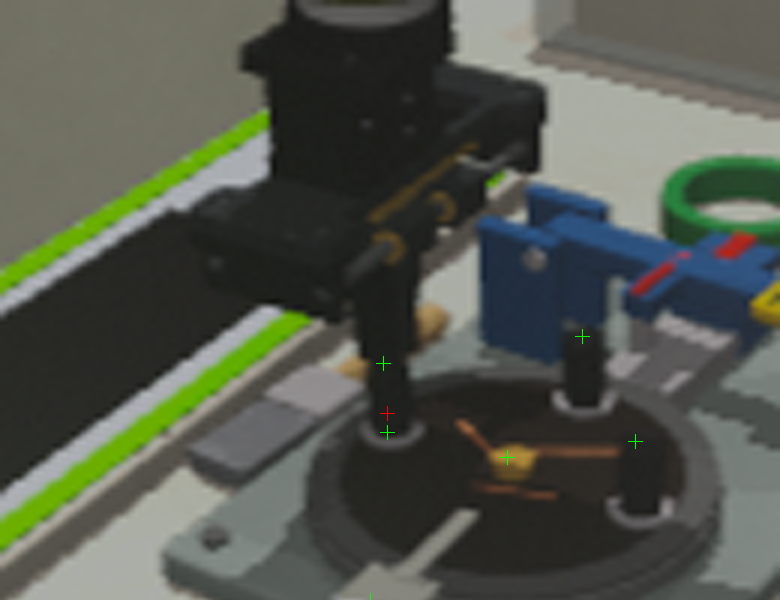

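The TCP projects right onto knob_c (red and green crosses together at about (387,415)), yet the width reads 5 mm. A short tangential move will show whether the knob follows.

Emit:
play_rows([
  [-0.03,0.6,0,0,0,0.086,0.5],
  [-0.08,0.59,0,0,0,0.086,0.5],
  [-0.13,0.59,0,0,0,0.086,0.5],
  [-0.18,0.57,0,0,0,0.086,0.5],
  [-0.23,0.55,0,0,0,0.086,0.5],
  [-0.28,0.53,0,0,0,0.086,0.5],
  [0,0,0,0,0,0,0.5],
])

```text
time: 5.72
ee_pos: [0.6458, 0.0544, 0.0579]
eef_rot: [0.866, -0.5, -0.0, -0.0]
ft_force: [-0.6, -1.0, 0.3]
width: 0.0051
```

```bash
python3 - <<'E'
from bench import r
import cv2
s=r.camera("side")["img"][130:230,220:350,::-1]
cv2.imwrite("pics/side3.png",cv2.resize(s,None,fx=6,fy=6,interpolation=cv2.INTER_CUBIC))
E
```

```text
(no output)
```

View pics/side3.png

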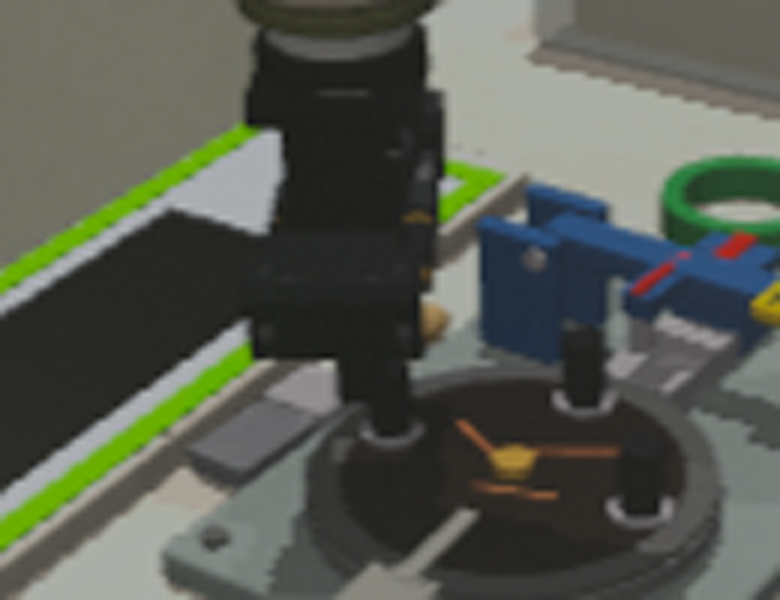

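The plate did not turn, so the fingers either slid past knob_c or over it. I'll compare the reported TCP with the image.

```bash
python3 - <<'E'
from bench import r
import numpy as np
print(r.read_state())
c=r.camera("side");K,T=c["K"],c["camera_from_world"]
def pr(p): q=K@(T@[*p,1])[:3]; return ((q[:2]/q[2])-[220,130])*6
e=r.read_state()["ee_pos"]
for dz in (0,.019,.03,.05,.07,.1,.15): print(dz,pr(e+[0,0,dz]).round(0))
print(pr((.655,.019,.058)),c["camera_from_world"][0])
E
```

```text
{'time': 5.775, 'joint_positions': array([ 0.26655893,  0.54248135, -0.56987188,  1.51756793,  0.3071556 ,
        1.17166613, -1.4066137 ]), 'joint_vel': array([ 0.00217115,  0.00029439,  0.01061432, -0.00516408,  0.00063821,
       -0.00056718, -0.00743437]), 'joint_torque': array([-4.41836156e-01, -6.79899216e+01, -1.05326021e+01, -3.50278938e+01,
       -6.69440115e-02, -6.43495750e-02,  3.17767365e-01]), 'ee_pos': array([0.6460117 , 0.0538752 , 0.05790128]), 'eef_rot': array([ 8.65661994e-01, -5.00628912e-01,  6.67822111e-05, -2.92576137e-05]), 'ft_force': array([-0.40836235,  0.09133765, -0.61446438]), 'torque': array([-0.01952367, -0.04644228,  0.01123204]), 'width': 0.005263050951300587}
0 [364. 452.]
0.019 [362. 419.]
0.03 [360. 399.]
0.05 [358. 363.]
0.07 [355. 327.]
0.1 [352. 270.]
0.15 [345. 172.]
[388.87591963 413.15687711] [-0.8685665  -0.49557062  0.00141224  0.47406118]
```

```bash
python3 - <<'E'
from bench import r
import cv2,numpy as np
s=r.camera("side")["img"][165:220,255:330,::-1]
s=np.clip(255*(s/255.)**.4,0,255).astype(np.uint8)
cv2.imwrite("pics/side4.png",cv2.resize(s,None,fx=10,fy=10,interpolation=cv2.INTER_CUBIC))
E
```

```text
(no output)
```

View pics/side4.png

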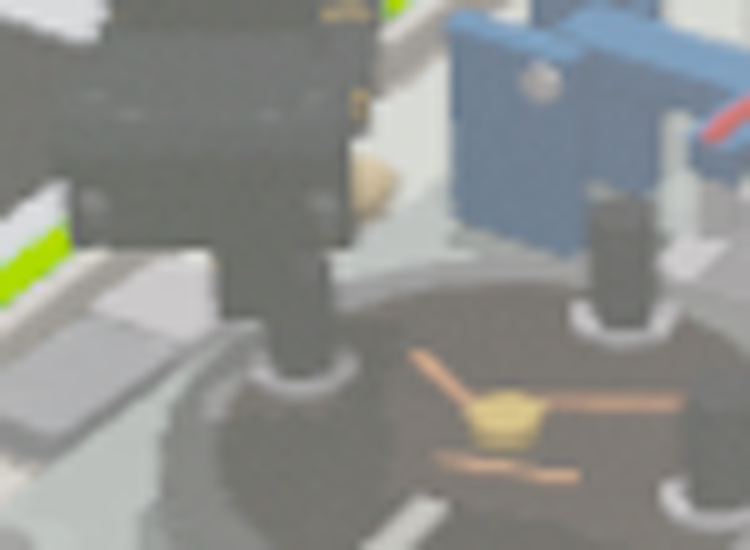

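In the enhanced view the fingertips end at about (279,197) full-frame. That puts them about 30 mm above the reported TCP, at z ≈ 0.088, so they passed just over the knob tops. I'll go back over knob_c with the fingers open, descend 30 mm further while watching the force, and grip.

Emit:
play_rows([
  [0,0,1,0,0,0,3],
  [0.28,-0.53,0,0,0,-0.086,5],
  [0.23,-0.55,0,0,0,-0.086,5],
  [0.18,-0.57,0,0,0,-0.086,5],
  [0.13,-0.59,0,0,0,-0.086,5],
  [0.08,-0.59,0,0,0,-0.086,5],
  [0.03,-0.6,0,0,0,-0.086,5],
  [0,0,0,0,0,0,5],
  [0,0,-1,0,0,0,5],
  [0,0,-1,0,0,0,5],
  [0,0,-0.5,0,0,0,5],
  [0,0,-0.5,0,0,0,5],
  [0,0,0,0,0,0,5],
])

```text
time: 7.5
ee_pos: [0.655, 0.0196, 0.0374]
eef_rot: [0.71, -0.704, -0.0, 0.0]
ft_force: [0.2, 0.2, 0.7]
width: 0.05
```

Emit:
play_rows([
  [0,0,-0.5,0,0,0,5],
  [0,0,-0.5,0,0,0,5],
  [0,0,0,0,0,0,5],
])

```text
time: 7.88
ee_pos: [0.6549, 0.0195, 0.0273]
eef_rot: [0.71, -0.704, -0.0, 0.0]
ft_force: [0.3, -0.5, -0.5]
width: 0.0499
```

Emit:
play_rows([
  [0,0,0,0,0,0,3],
  [0,0,0,0,0,0,1.5],
  [0,0,0,0,0,0,1.5],
  [0,0,0,0,0,0,1.5],
  [0,0,0,0,0,0,1.5],
], grip_force=4)

```text
time: 8.5
ee_pos: [0.6555, 0.0192, 0.028]
eef_rot: [0.71, -0.704, 0.0, 0.0]
ft_force: [0.9, -1.0, 0.0]
width: 0.0221
```

The grip is good at 22.1 mm, so the reported TCP z reads about 30 mm low compared with the real fingertips. Now I drag the knob round the first half of the arc.

Emit:
play_rows([
  [-0.03,0.6,0,0,0,0.0858,1.5],
  [-0.08,0.59,0,0,0,0.0858,1.5],
  [-0.13,0.59,0,0,0,0.0858,1.5],
  [-0.18,0.57,0,0,0,0.0858,1.5],
  [-0.23,0.55,0,0,0,0.0858,1.5],
  [-0.28,0.53,0,0,0,0.0858,1.5],
  [-0.32,0.51,0,0,0,0.0858,1.5],
  [-0.37,0.48,0,0,0,0.0858,1.5],
  [-0.4,0.44,0,0,0,0.0858,1.5],
  [-0.44,0.41,0,0,0,0.0858,1.5],
  [-0.47,0.37,0,0,0,0.0858,1.5],
  [-0.5,0.33,0,0,0,0.0858,1.5],
  [-0.53,0.28,0,0,0,0.0858,1.5],
  [-0.55,0.24,0,0,0,0.0858,1.5],
  [-0.57,0.19,0,0,0,0.0858,1.5],
  [-0.58,0.14,0,0,0,0.0858,1.5],
  [-0.59,0.09,0,0,0,0.0858,1.5],
  [-0.6,0.04,0,0,0,0.0858,1.5],
  [0,0,0,0,0,0,1.5],
])

```text
time: 10.88
ee_pos: [0.5863, 0.0868, 0.0276]
eef_rot: [1.0, -0.009, -0.0, 0.001]
ft_force: [-2.0, -5.6, 0.4]
width: 0.0219
```

Emit:
play_rows([
  [-0.6,-0.02,0,0,0,0.0858,1.5],
  [-0.6,-0.07,0,0,0,0.0858,1.5],
  [-0.59,-0.12,0,0,0,0.0858,1.5],
  [-0.58,-0.17,0,0,0,0.0858,1.5],
  [-0.56,-0.22,0,0,0,0.0858,1.5],
  [-0.54,-0.26,0,0,0,0.0858,1.5],
  [-0.51,-0.31,0,0,0,0.0858,1.5],
  [-0.49,-0.35,0,0,0,0.0858,1.5],
  [-0.45,-0.39,0,0,0,0.0858,1.5],
  [-0.42,-0.43,0,0,0,0.0858,1.5],
  [-0.38,-0.47,0,0,0,0.0858,1.5],
  [-0.34,-0.5,0,0,0,0.0858,1.5],
  [-0.3,-0.52,0,0,0,0.0858,1.5],
  [-0.25,-0.55,0,0,0,0.0858,1.5],
  [-0.2,-0.57,0,0,0,0.0858,1.5],
  [-0.15,-0.58,0,0,0,0.0858,1.5],
  [-0.1,-0.59,0,0,0,0.0858,1.5],
  [-0.05,-0.6,0,0,0,0.0858,1.5],
  [0,0,0,0,0,0,1.5],
  [0,0,0,0,0,0,1.5],
])

```text
time: 13.38
ee_pos: [0.5158, 0.0218, 0.028]
eef_rot: [0.724, 0.69, -0.0, 0.0]
ft_force: [0.0, -1.3, 1.1]
width: 0.0218
```

Emit:
play_rows([
  [0,0,0,0,0,0,2.5],
  [0,0,0,0,0,0,3.5],
  [0,0,0,0,0,0,5],
  [0,0,0,0,0,0,5],
  [0,0,2,0,0,0,5],
  [0,0,3,0,0,0,5],
  [0,0,3,0,0,0,5],
  [0,0,4,0,0,0,5],
  [-2,5,2,0,0,0,5],
  [-2,5,0,0,0,0,5],
  [-2,5,0,0,0,0,5],
  [-1,5,0,0,0,0,5],
  [0,4,0,0,0,0,5],
  [0,0,0,0,0,0,5],
])

```text
time: 15.12
ee_pos: [0.4438, 0.2664, 0.1694]
eef_rot: [0.72, 0.694, 0.001, -0.001]
ft_force: [-0.3, -0.7, 0.1]
width: 0.05
```

```bash
python3 - <<'E'
from bench import r
import cv2
s=r.camera("top")["img"][140:260,255:415,::-1]
cv2.imwrite("pics/top5.png",cv2.resize(s,None,fx=5,fy=5,interpolation=cv2.INTER_CUBIC))
E
```

```text
(no output)
```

View pics/top5.png

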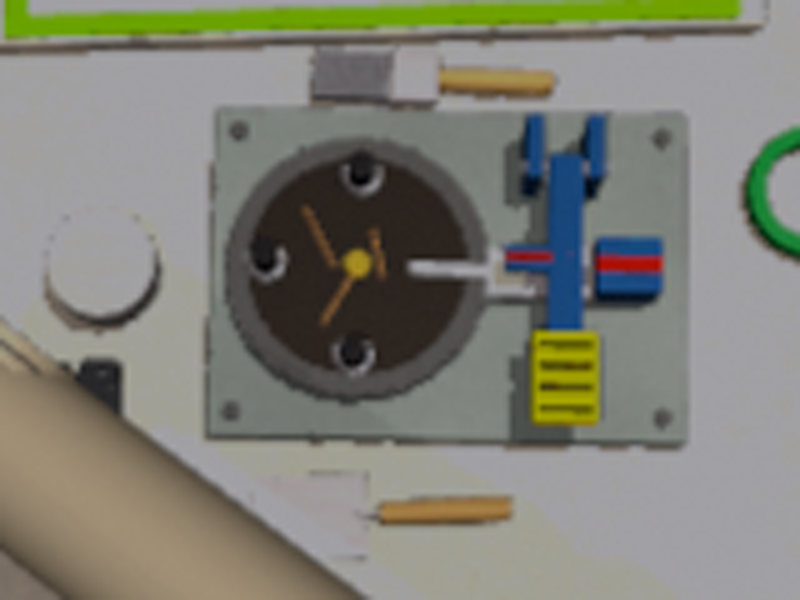

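The ear now lies under the nose: the white line runs (410,267) to (487,270), and the knob tops are at about (360,169), (266,254) and (352,349). I'll work out the residual angle.

```bash
python3 - <<'E'
from bench import r
from h import *
c=r.camera("top")
w=lambda p,z:world(c,(p[0]/5+254.6,p[1]/5+139.6),z)[:2]
ang=lambda d:np.arctan2(d[1],d[0])
hub=w((358,263),.054)
print("knobs a-c", ang(w((360,169),.086)-w((352,349),.086))-np.pi/2)
b=w((266,254),.086);print("b-hub",ang(hub-b), np.hypot(*(hub-b)))
for l in((410,267),(487,269)): print("line pt",ang(w(l,.046)-hub))
print("before knobs",ang(w((353,168),.086)-w((360,350),.086)))
m=w((630,265),.06)
for z in (.05,.06,.07,.08): print("mark dir",z,ang(w((630,265),z)-hub), "stripe within", ang(w((660,265),z)-w((600,265),z)))
for a,b_ in (((239,131),(662,138)),((231,411),(662,418))): print("screws",ang(w(b_,.02)-w(a,.02)))
for a,b_ in (((239,131),(231,411)),((662,138),(662,418))): print("screws x",ang(w(b_,.02)-w(a,.02))-np.pi/2, ang(w(a,.02)-w(b_,.02))-np.pi/2)
E
```

```text
knobs a-c -1.6403631712742288
b-hub -1.6074387055238537 0.06852047559473709
line pt -1.6371978047407771
line pt -1.6294779293434458
before knobs 0.011735700843039222
mark dir 0.05 -1.6015844198138793 stripe within -1.597826002283668
mark dir 0.06 -1.610957439595621 stripe within -1.5978260022836692
mark dir 0.07 -1.6204308295822951 stripe within -1.5978260022836706
mark dir 0.08 -1.6300044829372413 stripe within -1.5978260022836719
screws -1.6153510146642633
screws -1.6136222716013624
screws x 1.5257361774617437 -1.6158564761280494
screws x 1.522145640292953 -1.6194470132968404
```

The ear direction averages about -1.627 rad (line -1.633, knob estimates -1.640 and -1.607) against a machine axis of about -1.616, roughly 1-2 mm off at the ear. That is well within 10 mm. Next I go over the pad with the fingers shut.

Emit:
play_rows([
  [0.58,-5,0,0,0,0,0],
  [0.58,-5,0,0,0,0,0],
  [0.58,-5,0,0,0,0,0],
  [0.58,-5,0,0,0,0,0],
  [0.58,-5,0,0,0,0,0],
  [0.58,-5,0,0,0,0,0],
  [0.58,-5,0,0,0,0,0],
  [0.58,-4.9,0,0,0,0,0],
  [0,0,0,0,0,0,0],
  [0,0,-3,0,0,0,0],
  [0,0,-3,0,0,0,0],
  [0,0,-2,0,0,0,0],
  [0,0,0,0,0,0,0],
  [0,0,0,0,0,0,0],
])

```text
time: 16.98
ee_pos: [0.4926, -0.1372, 0.089]
eef_rot: [0.723, 0.691, 0.0, 0.0]
ft_force: [-0.3, 0.6, 0.2]
width: 0.0006
```

Emit:
play_rows([
  [-0.2,0.4,-1,0,0,0,0],
  [0,0,-1,0,0,0,0],
  [0,0,-0.8,0,0,0,0],
  [0,0,0,0,0,0,0],
])

```text
time: 17.48
ee_pos: [0.4897, -0.1331, 0.0593]
eef_rot: [0.723, 0.691, -0.0, -0.001]
ft_force: [-1.9, -0.7, 2.7]
width: 0.0008
```

Contact with the pad came where expected. I press further down.

Emit:
play_rows([
  [0,0,-0.6,0,0,0,0],
  [0,0,-0.6,0,0,0,0],
  [0,0,-0.6,0,0,0,0],
  [0,0,-0.4,0,0,0,0],
  [0,0,0,0,0,0,0],
])

```text
time: 18.1
ee_pos: [0.4905, -0.1331, 0.0378]
eef_rot: [0.723, 0.691, 0.0, 0.0]
ft_force: [-1.3, -0.3, 7.0]
width: 0.0002
```

Emit:
play_rows([
  [0,0,-0.3,0,0,0,0],
  [0,0,-0.2,0,0,0,0],
  [0,0,0,0,0,0,0],
])

```text
time: 18.48
ee_pos: [0.4909, -0.1332, 0.0331]
eef_rot: [0.723, 0.691, 0.001, 0.001]
ft_force: [-0.8, -0.5, 7.2]
width: 0.0004
```

Emit:
play_rows([
  [0,0,-0.3,0,0,0,0],
  [0,0,-0.2,0,0,0,0],
  [0,0,0,0,0,0,0],
])

```text
time: 18.85
ee_pos: [0.4914, -0.1332, 0.0289]
eef_rot: [0.723, 0.691, 0.001, 0.001]
ft_force: [-2.8, 0.2, 15.2]
width: 0.0006
```

Emit:
play_rows([
  [0,0,-0.3,0,0,0,0],
  [0,0,0,0,0,0,0],
])

```text
time: 19.1
ee_pos: [0.4918, -0.1333, 0.0276]
eef_rot: [0.723, 0.691, 0.0, 0.001]
ft_force: [-13.1, 0.6, 40.0]
width: 0.0004
```

The force jumped from 15 to 40 N, so the pedal is on its stop. I release and back away.

Emit:
play_rows([
  [0,0,0.2,0,0,0,0],
  [0,0,1,0,0,0,0],
  [0,0,1.5,0,0,0,0],
  [0,0,2,0,0,0,0],
  [0,0,3,0,0,0,0],
  [0,0,4,0,0,0,0],
  [0,0,3,0,0,0,0],
  [-1,-4,0,0,0,0,0],
  [-1,-5,0,0,0,0,0],
  [-1,-5,0,0,0,0,0],
  [-1,-5,0,0,0,0,0],
  [0,0,0,0,0,0,0],
  [0,0,0,0,0,0,0],
  [0,0,0,0,0,0,0],
])

```text
time: 20.85
ee_pos: [0.4506, -0.3218, 0.1723]
eef_rot: [0.722, 0.692, 0.0, 0.0]
ft_force: [-0.6, 0.1, -0.0]
width: 0.0003
```

```bash
python3 - <<'E'
from bench import r
import cv2,numpy as np
s=r.camera("top")["img"][140:260,255:415,::-1]
cv2.imwrite("pics/top6.png",cv2.resize(s,None,fx=5,fy=5,interpolation=cv2.INTER_CUBIC))
print(r.read_state()["ee_pos"],r.read_state()["ft_force"])
E
```

```text
[ 0.4505733  -0.32190417  0.17226239] [ 0.30499951 -0.41475049 -0.79273507]
```

View pics/top6.png

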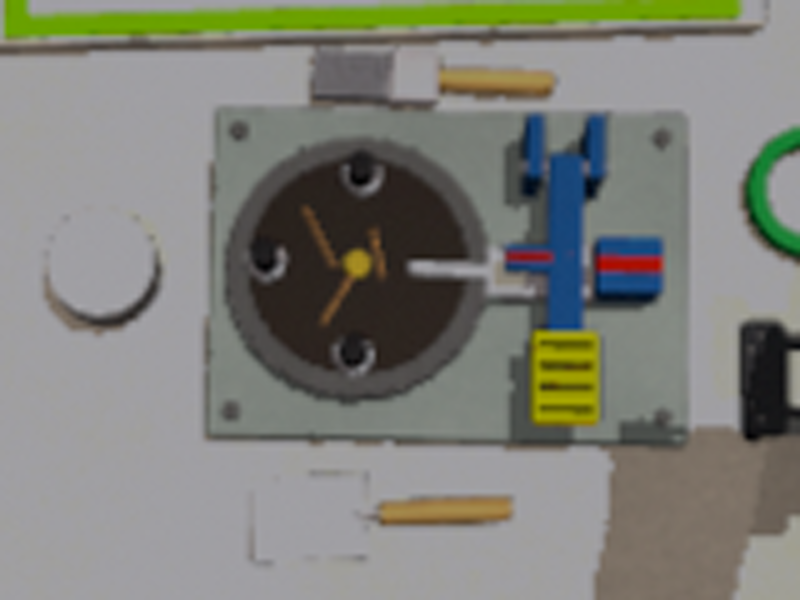

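The pedal is back up, with the pad at the same pixels (566,378). The ear is still under the nose and the neighbouring things are unmoved. I hand in.

```bash
python3 -c "
from bench import r
print(r.close_job())"
```

```text
the job is handed in; nothing more can be done
None
```

The plate is lined up and punched, and I handed the job in at about 21 s of the 64 s allowed; no verdict is reported. I gripped knob_c, dragged it about 3.09 rad anticlockwise round the side away from the punch, and let go. Then I pressed the pedal to its stop with shut fingers, released it and backed clear.

**Last checks:**
- **Ear:** its direction averages about 0.01 rad off the machine's axis, roughly 1–2 mm at the ear. Single estimates ranged from -1.607 to -1.640 rad against an axis of -1.616, so 3 mm at worst. The last picture shows it unchanged after the press.
- **Pedal:** it took about 32 mm of travel from contact, and the force jumped from 15 to 40 N over the last 1.3 mm, so it was on its stop. It sprang back to its starting place in the picture.
- **Surroundings:** the tin, scraper, brush and the visible edge of the tape look unmoved in the last picture. I did not re-check the tub, bottle or brayer, which lay outside that crop; the arm stayed well away from them. The gripper is in free air.

**What disagreed:**
- **Tool height:** the reported TCP height reads about 30 mm lower than the real fingertips. My first grasp closed just above the knob and the first test drag passed over it without moving the plate. I found this from the side view and corrected for it.
- **Press force:** the final press touched 40.0 N on the wrist reading, the figure of the limit for the arm or gripper body. It was the fingertips that pressed, so I expect it to be within the rules, but it was more force than needed.

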